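# Seat the contrast plate in the gliding stage of a video microscope

## Robot

A 6-joint arm with a two-finger parallel gripper is mounted at the origin on a cart in front of the work surface, level with it; the furniture and walls round the work are solid. World frame = base frame: x ahead of the robot, y to its left, z up, the work surface at z = 0. Lengths are in m, angles in rad, forces in N, time in s.
With the tool pointing down it reaches from about 0.35 to 0.975 m from the base axis. Payload 7.1 kg.
Tool frame: the origin (TCP) lies at the very end of the fingers, on their centre line; the grasp point (between the pads) lies 19 mm behind it; z points along the fingers, y is the line along which they close (so a half turn about z gives the same grasp; the last joint's range is limited). The gripper opens to 88 mm and grips with 3 to 60 N. Pads are 20 mm wide; open, the fingers measure 115 mm over their backs; the gripper's body (75 mm by 178 mm) begins 61 mm behind the grasp point.
Start: joints at [-1.231, 0.423, 1.63, -0, 1.089, -0.019], TCP at [0.219, -0.585, 0.223] pointing down, gripper open.
Joint ranges: [-3, 3], [-0.9, 2.11], [0.09, 2.58], [-1.31, 4.45], [0.11, 2.69], [-2.54, 2.54]. Speed limits (rad/s): [2.39, 2.39, 3.01, 3.14, 3.14, 3.14].

## Interface

Orientations are given as a rotation vector (axis times angle).
In Python, from workcell import manip gives the robot as it stands.
- The arm moves only by the shell command python3 steer.py 'ROWS' [OPENING] [FORCE]. ROWS is a JSON list of rows, 1 to 12 of them, each of 4 numbers: dx, dy, dz in m, then a turn about the tool's z in rad; each row is the pose to reach, as a shift and turn from the pose commanded when the command began, along the tool's axes at that moment; what a row does not reach only later rows make up. A row lasts 1/8 s, in which the tool goes at most 0.0625 m and 0.188 rad, less where a joint would pass 70% of its speed; a pose out of reach is approached as far as the arm can. OPENING is the finger opening in m, set as the command begins (- or left out keeps the last). The fingers move at their own pace and stop on an object; FORCE is the grip in N (left out, the last holds). Time passes only in rows, so rows that do not move let the fingers close. It prints the time, the measured TCP pose, the force, the opening and the grip force at its end.
- manip.get_state(): the state, without advancing time (a new reading comes with each control period).
- manip.read_camera(name): name is "scene" or "top" or "wrist"; returns the picture (384x512x3 uint8, red, green, blue); there is no depth.
- manip.camera_params(name): a dict with "vertical_fov" (degrees; the focal length in pixels is half the picture's height over the tangent of half this angle, whatever the lens; pixels are square), "cx", "cy" (the principal point, pixels), "k1" (the pictures are not rectified: a ray, as slopes to the right and down, at radius r is drawn at 1 + k1 r^2 times it, then the intrinsics apply), "extrinsics" (4x4, takes a point from world to camera coordinates); the wrist camera has in their place "T_tool_cam" (4x4, takes a point from camera to tool coordinates, whose origin is the TCP and whose axes are the flange's). Camera axes: x right, y down, z forward; pixel columns grow to the right and rows downward; lengths in m; the calibration is good to about 2 mm. A picture is of the moment at which its call begins: read the wrist's pose just before it. camera_params takes no time and is no camera call.
- manip.finish_job(): hands the job in; it is judged then, once.
The state is a dict: "time": time; "q": joint angles; "qvel": joint speeds; "joint_torque": joint torques, N m; "ee_pos": TCP position; "orientation": TCP orientation; "contact_force": force on the tool from outside, world axes, zero at the start; "torque": the same for the moment, N m; "gripper_width": finger opening in m; "gripper_force": force on a finger pad.
Only numpy, scipy, OpenCV 4.12 (cv2) and the standard library are available. Lean on these libraries where they do the work, as an engineer would, in place of code of your own. Each camera call takes 0.05 s, during which the arm holds its last target. There are 200 camera calls.

## Task

The round white contrast plate of the video microscope has been wiped and left on the worktop. Put it back under the lens, flat and fully home in the shallow round recess of the stage. The stage may have been left anywhere along its left-right glide, so expect to find the recess by feel, sliding the plate until it drops in; force neither the plate nor the gripper against the microscope, and leave the other things on the worktop as they stand.

Things in the scene. Friction and masses are not known exactly. Their poses are not given: they have to be found in the camera images.
- contrast_plate: the contrast plate: a plain white plastic disc, 56 mm in diameter and 7 mm thick, 30 to 60 g, rim edges broken by 0.8 mm, both faces alike; it lies flat on the worktop, to the left or to the right of the microscope. Origin: centre of its underside, z up through the disc.
- plate_centre (a point): the contrast plate's centre, half way through its thickness (3.5 mm above its underside); axes as the plate's. When the plate is fully home this point is 0.5 mm below the height of stage_mid; when it lies on top of the stage, 3.5 mm above.
- microscope: the video microscope, fixed to the worktop: white foot 200 (x) x 168 (y) mm and 24 mm high, gliding stage on it, steel pillar at the rear (axis at x = +76 mm) carrying the lens over the stage; 374 mm high. The front, towards the robot, is open. Origin: centre of the foot's underside; x from the front to the pillar, y to the left, z up. Lens axis at x = -35 mm, y = 0.
- stage_mid (a point): point on the stage's upper face right below the lens, 36 mm above the worktop; axes as the microscope's; fixed to the foot, it does not glide with the stage. The recess's centre has x = 0 here, and y anywhere from -12 to +12 mm, as the glide was left; that is not measured. The seated plate's underside is 4 mm below this point, its top 3 mm above.
- stage_front (a point): middle of the front upper edge of the stage at mid glide, 60 mm in front of stage_mid; axes as the microscope's. The stage is an aluminium plate 120 (x) x 150 (y) x 11 mm, flat on top, with one round recess, 58 mm in diameter and 4 mm deep, floor flat, mouth chamfered 1 mm. It glides left-right only and stiffly: it does not shift under less than 80 N.
- ring_light (a point): centre of the underside of the dark ring light at the lens's lower end, 154 mm above the stage, on the lens axis. Ring light 56 mm in diameter; barrel and collar above it at most 62 mm; nothing else hangs over the front of the stage. A gripper pointing straight down above the recess would hit it: the tool must lean back towards the robot by some 35 to 45 degrees.
- tape_roll: roll of label tape lying flat, a ring 63 mm across and 18 mm high with an open middle; on the other side of the microscope than the contrast plate. A bystander; origin under its centre.
- lamp_tin: round tin with a green lid, 63 mm across, 26 mm high; a bystander right of the microscope; origin under its centre.
- dropper_bottle: small white dropper bottle with a red cap, 34 mm across, 74 mm high; a bystander right of the microscope; origin under its centre.
- amber_bottle: small amber bottle with a blue cap, 34 mm across, 68 mm high; a bystander left of the microscope; origin under its centre.
- sample_cup: open white sample cup, 27 mm across, 26 mm high; a bystander left of the microscope; origin under its centre.
- slide_box: flat box of glass slides, 70 x 100 x 24 mm; a bystander at the left; origin under its centre.

How it is judged:
At the end, for the whole second after the job is handed in: The contrast plate lies at rest fully home in the recess of the stage, either face up: its centre 0.5 mm below the stage's upper face (from 2 mm below to 0.7 mm above), level within 0.03 rad, within 4 mm of the lens axis front to back and 16 mm left to right (z of plate_centre in the frame of stage_mid between -0.002 and 0.0007 m and x of plate_centre in the frame of stage_mid between -0.004 and 0.004 m and y of plate_centre in the frame of stage_mid between -0.016 and 0.016 m and angle between the z axis of contrast_plate and the z axis of stage_mid, either way round below 0.03 rad and linear speed of contrast_plate below 0.01 m/s); the robot touches nothing.
It fails at once if the contrast plate is struck or forced against the microscope with more than 30 N (contact force between contrast_plate and microscope above 30 N).
It fails at once if the robot bears on the microscope with more than 40 N (contact force between any of the arm, the fingers and microscope above 40 N).
It fails at once if a bystander is moved by more than 20 mm (distance of any of tape_roll, lamp_tin, dropper_bottle, amber_bottle, sample_cup, slide_box from where it was at the start of the episode above 0.02 m).
It also fails if it takes over 45 s, if anything falls off the work surface, if the arm or the gripper's body presses on something with over 40 N, if the wrist force passes 120 N, or if a joint passes its speed limit or range.

## Working session

There is one attempt and no reset: what is moved stays moved. The work goes in short steps, Python scripts to look and compute and a shell command to move; the robot and the scene stay as the last step left them, time stands still between calls to the robot, and variables do not carry over. Pictures are saved under pics/ and viewed, at most 10 in all, crops included, and the job is handed in when it is done.

```bash
ls; mkdir -p pics; python3 - <<'E'
from workcell import manip
import cv2,numpy as np
for n in("scene","top"):
    im=manip.read_camera(n); cv2.imwrite(f"pics/{n}0.png",im[:,:,::-1])
    p=manip.camera_params(n); print(n,{k:(np.round(v,4).tolist() if k=="extrinsics" else v) for k,v in p.items()})
print(manip.camera_params("wrist"))
s=manip.get_state();print(s)
E
```

```text
pics
steer.py
workcell.py
scene {'vertical_fov': 45.678184500170545, 'cx': 254.862825870551, 'cy': 189.07244367553116, 'k1': -0.0016645448949600637, 'extrinsics': [[-0.8639, -0.5036, 0.0046, 0.3886], [-0.2783, 0.4699, -0.8377, 0.3208], [0.4197, -0.725, -0.5461, 1.078], [0.0, 0.0, 0.0, 1.0]]}
top {'vertical_fov': 56.7514380801115, 'cx': 257.04843169931183, 'cy': 197.02893943226388, 'k1': -0.0880054082336799, 'extrinsics': [[-0.026, -0.9995, 0.0189, -0.1228], [-0.9986, 0.0251, -0.0467, 0.5329], [0.0462, -0.0201, -0.9987, 1.0321], [0.0, 0.0, 0.0, 1.0]]}
{'vertical_fov': 63.400298439943285, 'cx': 257.39452070414137, 'cy': 187.7238597400747, 'k1': -0.03178779043742627, 'T_tool_cam': array([[ 6.46185637e-04, -9.68929150e-01, -2.47337594e-01,
         6.66953822e-02],
       [ 9.99999778e-01,  5.85283846e-04,  3.19752903e-04,
         6.25024251e-04],
       [-1.65055210e-04, -2.47337746e-01,  9.68929312e-01,
        -1.62129344e-01],
       [ 0.00000000e+00,  0.00000000e+00,  0.00000000e+00,
         1.00000000e+00]])}
{'time': 0.1, 'q': array([-1.23100864e+00,  4.23759199e-01,  1.63060288e+00, -2.24173883e-05,
        1.08857014e+00, -1.90008917e-02]), 'qvel': array([-0.00141344, -0.00303602, -0.0018318 ,  0.00055835, -0.00042737,
        0.00014264]), 'joint_torque': array([-2.50178391e-04, -5.45614779e+01, -2.74325341e+01,  6.44705608e-02,
        1.88158936e-02, -4.91836886e-05]), 'ee_pos': array([ 0.21931692, -0.58473258,  0.22198688]), 'orientation': array([-3.08987525e+00, -5.60346417e-01,  3.66685723e-04]), 'contact_force': array([-0.22606654,  0.39340462, -0.33732054]), 'torque': array([ 0.01110836, -0.03334166, -0.03800568]), 'gripper_force': 0.0, 'gripper_width': 0.08793443909425551}
```

View pics/top0.png

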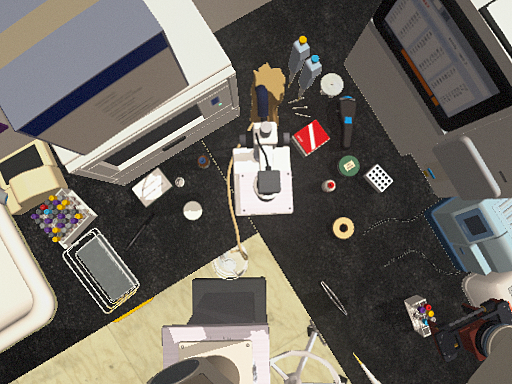

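View pics/scene0.png

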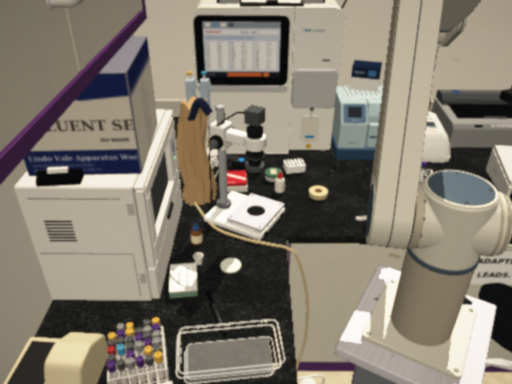

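The top view shows the white plate at about (193,211), left of the microscope. The tape roll is at (343,228) and the foot spans about (235..293, 148..214). The scene view shows the plate at (231,265) and the dark recess at about (257,211). I'll enlarge both.

```bash
cat > h.py <<'E'
from workcell import manip
import numpy as np,cv2
from scipy.spatial.transform import Rotation as R
def KD(p,shape=(384,512)):
    f=shape[0]/2/np.tan(np.radians(p["vertical_fov"])/2)
    return np.array([[f,0,p["cx"]],[0,f,p["cy"]],[0,0,1.]]),np.array([p["k1"],0,0,0,0.])
def T_cw(name,s=None):   # world->cam
    p=manip.camera_params(name)
    if name!="wrist": return np.array(p["extrinsics"]),p
    T=np.eye(4);T[:3,:3]=R.from_rotvec(s["orientation"]).as_matrix();T[:3,3]=s["ee_pos"]
    return np.linalg.inv(T@p["T_tool_cam"]),p
def proj(name,X,s=None):
    T,p=T_cw(name,s);K,D=KD(p)
    return cv2.projectPoints(np.array(X,float).reshape(-1,3),cv2.Rodrigues(T[:3,:3])[0],T[:3,3],K,D)[0][:,0]
def back(name,uv,z,s=None):
    T,p=T_cw(name,s);K,D=KD(p)
    n=cv2.undistortPoints(np.array(uv,float).reshape(-1,1,2),K,D)[:,0]
    d=np.c_[n,np.ones(len(n))]@T[:3,:3];c=-T[:3,:3].T@T[:3,3]
    return c+d*((z-c[2])/d[:,2])[:,None]
E
python3 - <<'E'
from h import *
a=cv2.imread("pics/top0.png")[135:260,140:300]; b=cv2.imread("pics/scene0.png")[175:285,160:320]
cv2.imwrite("pics/c0.png",np.vstack([cv2.resize(a,(640,300+0),interpolation=2)[:0],cv2.resize(a,None,fx=5,fy=4.6,interpolation=2)]))
cv2.imwrite("pics/c1.png",cv2.resize(b,None,fx=5,fy=5,interpolation=2))
for n,uv in(("top",(193,211)),("scene",(231,265))): print(n,back(n,[uv],.007))
print(back("top",[(236,148),(293,148),(293,213),(234,214)],.036))
print(back("scene",[(257,211)],.032))
E
```

```text
Traceback (most recent call last):
ValueError: all the input array dimensions except for the concatenation axis must match exactly, but along dimension 1, the array at index 0 has size 640 and the array at index 1 has size 800
```

```bash
python3 - <<'E'
from h import *
a=cv2.imread("pics/top0.png")[140:260,150:300]; b=cv2.imread("pics/scene0.png")[175:285,160:320]
cv2.imwrite("pics/c0.png",cv2.resize(a,None,fx=5,fy=5,interpolation=2))
cv2.imwrite("pics/c1.png",cv2.resize(b,None,fx=5,fy=5,interpolation=2))
for n,uv in(("top",(193,211)),("scene",(231,265))): print(n,back(n,[uv],.007))
print(back("top",[(236,148),(293,148),(293,213),(234,214)],.036))
print(back("scene",[(257,211)],.032))
E
```

```text
top [[0.49338531 0.05378534 0.007     ]]
scene [[0.49051348 0.05884927 0.007     ]]
[[ 0.67242205 -0.07853516  0.036     ]
 [ 0.66878722 -0.24421273  0.036     ]
 [ 0.47994261 -0.2382518   0.036     ]
 [ 0.48150401 -0.06845151  0.036     ]]
[[ 0.53763666 -0.16348312  0.032     ]]
```

View pics/c0.png

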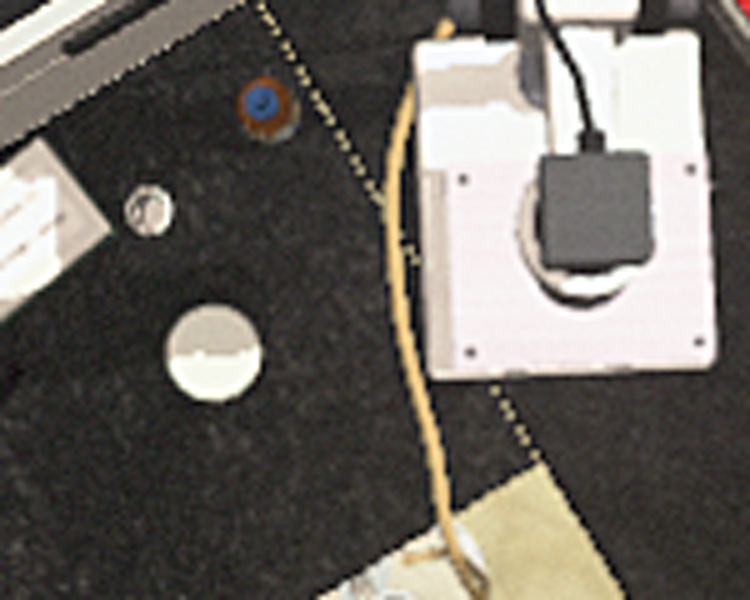

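View pics/c1.png

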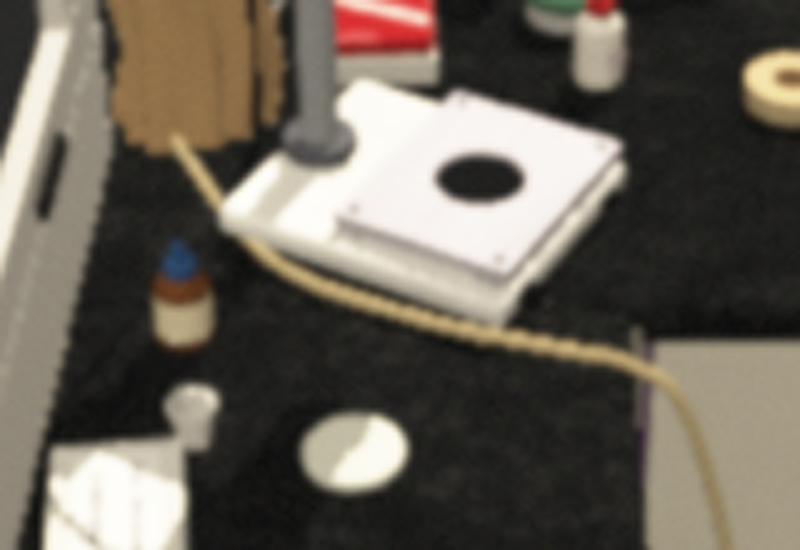

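The plate is at crop (213,353), which agrees in both views at world (0.492, 0.056). The recess is visible in the scene view at crop (480,178), and the stage sits shifted to the right. The rows have no tilt component, so I'll check how the steering tool describes itself before planning the lean.

```bash
python3 steer.py '[[0,0,-0.06,0],[0,0,-0.12,0],[0,0,-0.18,0],[0,0,-0.24,0],[0,0,-0.3,0],[0,0,-0.36,0],[0,0,-0.42,0],[0,0,-0.48,0]]'; python3 - <<'E'
from h import *
s=manip.get_state();print(s["q"].round(3),s["ee_pos"].round(3),R.from_rotvec(s["orientation"]).as_matrix().round(3))
E
```

```text
time: 1.23
ee_pos: [0.2193, -0.5846, 0.7047]
orientation: [3.091, 0.561, 0.0]
contact_force: [0.3, -0.9, -0.0]
gripper_width: 0.0878
gripper_force: 0.0
[-1.231  0.29   0.786 -0.     2.066 -0.019] [ 0.219 -0.585  0.705] [[ 0.936  0.351  0.   ]
 [ 0.351 -0.936 -0.   ]
 [-0.     0.    -1.   ]]
```

```bash
python3 steer.py '[[0,0,-0.06,0],[0,0,-0.12,0],[0,0,-0.18,0],[0,0,-0.24,0],[0,0,-0.3,0],[0,0,-0.36,0]]'; python3 - <<'E'
from h import *
s=manip.get_state();print(s["q"].round(3),s["ee_pos"].round(3),R.from_rotvec(s["orientation"]).as_matrix().round(3))
E
```

```text
time: 1.98
ee_pos: [0.1961, -0.5226, 0.894]
orientation: [3.061, 0.555, 0.008]
contact_force: [0.2, 0.1, -0.8]
gripper_width: 0.0882
gripper_force: 0.0
[-1.234e+00  4.380e-01  8.600e-02  1.000e-03  2.587e+00 -2.100e-02] [ 0.196 -0.523  0.894] [[ 0.936  0.351  0.011]
 [ 0.351 -0.936 -0.029]
 [-0.     0.031 -1.   ]]
```

```bash
cat > st.py <<'E'
from h import *
s=manip.get_state();M=R.from_rotvec(s["orientation"]).as_matrix()
print(s["q"].round(3).tolist(),s["ee_pos"].round(4),"x",M[:,0].round(3),"y",M[:,1].round(3),"z",M[:,2].round(3))
E
python3 steer.py '[[0,0,0,0],[0,0,0,0]]'; python3 st.py;  python3 steer.py '[[0,0,-0.06,0],[0,0,-0.12,0],[0,0,-0.18,0],[0,0,-0.24,0]]'; python3 st.py
```

```text
time: 2.22
ee_pos: [0.1968, -0.5247, 0.8921]
orientation: [3.063, 0.556, 0.008]
contact_force: [0.3, -1.0, 0.4]
gripper_width: 0.0877
gripper_force: 0.0
[-1.233, 0.441, 0.086, 0.001, 2.586, -0.021] [ 0.1968 -0.5247  0.8921] x [ 0.936  0.351 -0.   ] y [ 0.351 -0.936  0.029] z [ 0.01  -0.027 -1.   ]
time: 2.72
ee_pos: [0.1728, -0.4608, 0.9352]
orientation: [3.04, 0.551, 0.015]
contact_force: [0.8, 0.0, -0.5]
gripper_width: 0.0882
gripper_force: 0.0
[-1.237, 0.358, 0.086, 0.003, 2.644, -0.023] [ 0.1728 -0.4608  0.9352] x [ 0.936  0.351 -0.   ] y [ 0.351 -0.935  0.053] z [ 0.019 -0.05  -0.999]
```

```bash
python3 - <<'E'
from h import *
im=manip.read_camera("scene").copy()
for a,c in((-1.23,(255,0,0)),(-0.6,(0,255,0)),(-0.2,(0,255,255)),(.4,(255,0,255))):
    for r in(.7,.9,1.1):
        P=proj("scene",[[r*np.cos(a),r*np.sin(a),z] for z in(0.,.3,.6)])
        for i in range(2): cv2.line(im,tuple(int(v) for v in P[i]),tuple(int(v) for v in P[i+1]),c,1)
        for q in P: cv2.circle(im,tuple(int(v) for v in q),2,c,-1)
cv2.imwrite("pics/s1.png",cv2.resize(im[:,:,::-1],(800,600)))
T,_=T_cw("scene");print(-T[:3,:3].T@T[:3,3])
E
```

```text
[-0.02740612  0.82647366  0.85574685]
```

View pics/s1.png

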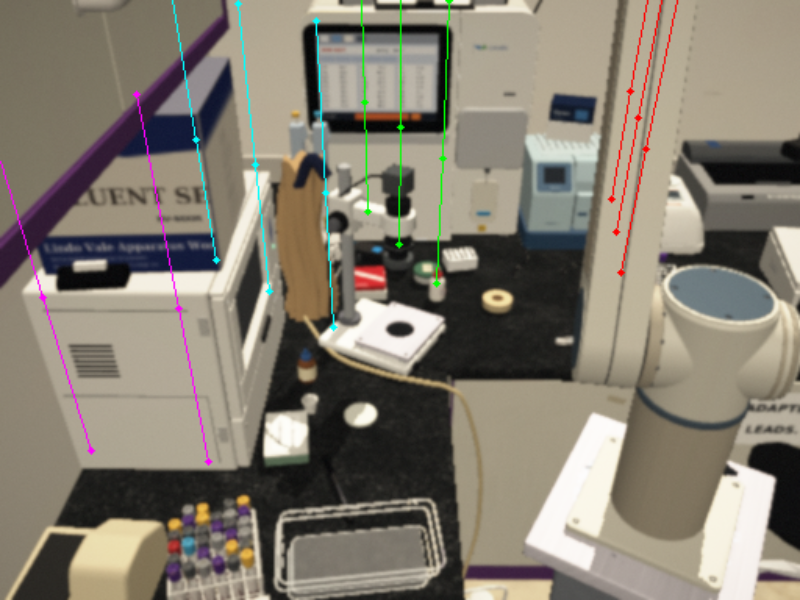

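The only way the tool can lean with these rows is through the documented reach-limit behaviour. At full stretch the arm approaches as far as it can, and the tool leans outward. The view shows free space at azimuth −1.23 above about 0.5 m, so I'll stretch outwards there.

```bash
python3 steer.py '[[0,0.045,0.04,0],[0,0.09,0.08,0],[0,0.135,0.12,0],[0,0.18,0.16,0],[0,0.225,0.2,0],[0,0.27,0.24,0],[0,0.315,0.27,0],[0,0.36,0.3,0],[0,0.41,0.33,0]]'; python3 st.py; python3 steer.py '[[0,0.06,0,0],[0,0.12,0,0],[0,0.18,0,0],[0,0.24,0,0]]'; python3 st.py
```

```text
time: 3.9
ee_pos: [0.3099, -0.8264, 0.6011]
orientation: [3.017, 0.547, 0.021]
contact_force: [-0.3, -0.3, 0.1]
gripper_width: 0.0881
gripper_force: 0.0
[-1.226, 0.849, 0.087, 0.001, 2.129, -0.013] [ 0.3099 -0.8264  0.6011] x [0.936 0.351 0.   ] y [ 0.35  -0.934  0.076] z [ 0.027 -0.072 -0.997]
time: 4.4
ee_pos: [0.3278, -0.8739, 0.5478]
orientation: [2.97, 0.539, 0.034]
contact_force: [0.3, 0.3, 0.1]
gripper_width: 0.0881
gripper_force: 0.0
[-1.225, 0.912, 0.086, 0.002, 2.018, -0.012] [ 0.3278 -0.8739  0.5478] x [ 0.936  0.351 -0.   ] y [ 0.348 -0.929  0.125] z [ 0.044 -0.117 -0.992]
```

```bash
python3 steer.py '[[0,0.2,-0.15,0],[0,0.4,-0.3,0],[0,0.6,-0.45,0],[0,0.8,-0.6,0],[0,0.8,-0.6,0],[0,0.8,-0.6,0]]'; python3 st.py
```

```text
time: 5.15
ee_pos: [0.3208, -0.8553, 0.6018]
orientation: [2.926, 0.531, 0.045]
contact_force: [0.6, 0.5, -0.1]
gripper_width: 0.088
gripper_force: 0.0
[-1.226, 0.852, 0.087, 0.003, 2.032, -0.012] [ 0.3208 -0.8553  0.6018] x [0.936 0.351 0.   ] y [ 0.346 -0.923  0.17 ] z [ 0.06  -0.159 -0.986]
```

Each row gains about 0.01 rad of forward lean, and the commanded pose keeps it. I'll carry on.

```bash
python3 steer.py '[[0,0.3,-0.1,0],[0,0.6,-0.2,0],[0,0.9,-0.3,0],[0,0.9,-0.3,0],[0,0.9,-0.3,0],[0,0.9,-0.3,0],[0,0.9,-0.3,0],[0,0.9,-0.3,0]]'; python3 st.py
```

```text
time: 6.15
ee_pos: [0.3325, -0.8865, 0.5764]
orientation: [2.88, 0.522, 0.057]
contact_force: [0.8, -0.5, -0.5]
gripper_width: 0.0878
gripper_force: 0.0
[-1.226, 0.885, 0.087, 0.003, 1.952, -0.012] [ 0.3325 -0.8865  0.5764] x [ 0.936  0.351 -0.   ] y [ 0.343 -0.914  0.216] z [ 0.076 -0.203 -0.976]
```

```bash
python3 steer.py '[[0,0.4,-0.1,0],[0,0.8,-0.2,0]]' |sed -n 1,3p; python3 st.py; python3 steer.py '[[0,0.8,-0.2,0]]'|sed -n 1,3p; python3 st.py;  python3 steer.py '[[0,0.8,-0.2,0]]'|sed -n 1,3p; python3 st.py
```

```text
time: 6.4
ee_pos: [0.339, -0.904, 0.5733]
orientation: [2.833, 0.514, 0.069]
[-1.225, 0.892, 0.087, 0.004, 1.897, -0.012] [ 0.339  -0.904   0.5733] x [0.936 0.351 0.   ] y [ 0.339 -0.903  0.263] z [ 0.092 -0.246 -0.965]
time: 6.52
ee_pos: [0.3433, -0.9153, 0.5752]
orientation: [2.796, 0.507, 0.078]
[-1.225, 0.893, 0.088, 0.004, 1.857, -0.012] [ 0.3433 -0.9153  0.5752] x [0.936 0.351 0.   ] y [ 0.335 -0.893  0.299] z [ 0.105 -0.28  -0.954]
time: 6.65
ee_pos: [0.3471, -0.9256, 0.581]
orientation: [2.756, 0.5, 0.087]
[-1.225, 0.891, 0.088, 0.005, 1.818, -0.011] [ 0.3471 -0.9256  0.581 ] x [ 0.936  0.351 -0.   ] y [ 0.33  -0.881  0.338] z [ 0.119 -0.317 -0.941]
```

Single-row commands gain about 0.04 rad each, and the lean is now 0.35 rad. I'll continue to about 0.66, then swing the heading towards the microscope.

```bash
for i in 1 2; do :; done; python3 steer.py '[[0,0.8,-0.1,0]]'>/dev/null; python3 steer.py '[[0,0.8,-0.1,0]]'>/dev/null; python3 steer.py '[[0,0.8,-0.1,0]]'>/dev/null; python3 st.py; python3 steer.py '[[0,0.8,0,0]]'>/dev/null; python3 steer.py '[[0,0.8,0,0]]'>/dev/null; python3 steer.py '[[0,0.8,0,0]]'; python3 st.py
```

```text
[-1.225, 0.895, 0.087, 0.006, 1.692, -0.011] [ 0.3601 -0.9601  0.5924] x [0.936 0.351 0.   ] y [ 0.314 -0.836  0.45 ] z [ 0.158 -0.421 -0.893]
time: 7.4
ee_pos: [0.373, -0.9947, 0.6047]
orientation: [2.517, 0.457, 0.139]
contact_force: [0.0, 0.6, -0.5]
gripper_width: 0.088
gripper_force: 0.0
[-1.225, 0.903, 0.088, 0.007, 1.562, -0.011] [ 0.373  -0.9947  0.6047] x [0.936 0.351 0.   ] y [ 0.292 -0.778  0.556] z [ 0.195 -0.52  -0.831]
```

```bash
python3 steer.py '[[0,0.8,0,0]]'>/dev/null; python3 steer.py '[[0,0.8,0,0]]'>/dev/null;python3 st.py; python3 steer.py '[[0,-0.04,-0.03,-0.18],[0,-0.08,-0.06,-0.36],[0,-0.12,-0.09,-0.55],[0,-0.16,-0.12,-0.74],[0,-0.2,-0.15,-0.92],[0,-0.24,-0.18,-1.1],[0,-0.28,-0.21,-1.3],[0,-0.32,-0.24,-1.48],[0,-0.36,-0.26,-1.67],[0,-0.38,-0.26,-1.86],[0,-0.38,-0.26,-2.04],[0,-0.38,-0.26,-2.22]]'; python3 st.py
```

```text
[-1.225, 0.898, 0.087, 0.008, 1.485, -0.011] [ 0.3793 -1.0113  0.624 ] x [0.936 0.351 0.   ] y [ 0.275 -0.733  0.622] z [ 0.218 -0.582 -0.783]
time: 9.15
ee_pos: [0.2177, -0.5803, 0.5927]
orientation: [0.802, 2.507, -0.722]
contact_force: [-0.4, 0.5, 0.1]
gripper_width: 0.0877
gripper_force: 0.0
[-1.24, -0.112, 1.6, 0.021, 0.982, -2.197] [ 0.2177 -0.5803  0.5927] x [-0.751  0.411 -0.517] y [ 0.623  0.7   -0.348] z [ 0.219 -0.583 -0.782]
```

```bash
python3 steer.py '[[-0.03,0.045,0,-0.18],[-0.06,0.09,0,-0.36]]'>/dev/null; python3 st.py; python3 steer.py '[[-0.035,0.05,0,-0.18]]'>/dev/null;python3 st.py; python3 steer.py '[[-0.035,0.05,0,-0.18]]';python3 st.py
```

```text
[-0.99, -0.087, 1.577, -0.166, 0.997, -2.256] [ 0.3194 -0.5428  0.5929] x [-0.922  0.141 -0.362] y [ 0.321  0.8   -0.507] z [ 0.218 -0.584 -0.782]
[-0.853, -0.079, 1.595, -0.263, 0.999, -2.272] [ 0.3689 -0.5078  0.581 ] x [-0.964 -0.006 -0.266] y [ 0.15   0.811 -0.565] z [ 0.219 -0.584 -0.781]
time: 9.65
ee_pos: [0.4105, -0.4663, 0.5615]
orientation: [-0.139, 2.785, -0.929]
contact_force: [0.2, -0.6, -0.2]
gripper_width: 0.0877
gripper_force: 0.0
[-0.722, -0.071, 1.628, -0.355, 1.002, -2.29] [ 0.4105 -0.4663  0.5615] x [-0.975 -0.152 -0.16 ] y [-0.025  0.798 -0.602] z [ 0.22  -0.583 -0.782]
```

```bash
python3 steer.py '[[0,0,0,-0.18],[0,0,0,-0.36]]'>/dev/null; python3 st.py; python3 steer.py '[[0,0,0,-0.4]]'>/dev/null;python3 st.py; python3 steer.py '[[0,0,0,-0.4]]';python3 st.py
```

```text
[-0.668, -0.068, 1.646, -0.425, 1.001, -2.542] [ 0.4205 -0.454   0.5548] x [-0.917 -0.394  0.067] y [-0.344  0.693 -0.634] z [ 0.204 -0.604 -0.771]
[-0.578, -0.061, 1.686, -0.548, 0.998, -2.54] [ 0.436  -0.4321  0.5396] x [-0.862 -0.469  0.193] y [-0.473  0.608 -0.637] z [ 0.181 -0.641 -0.746]
time: 10.15
ee_pos: [0.4492, -0.4097, 0.5199]
orientation: [0.992, -2.653, 1.139]
contact_force: [0.5, -0.9, -0.9]
gripper_width: 0.088
gripper_force: 0.0
[-0.493, -0.049, 1.734, -0.665, 0.995, -2.54] [ 0.4492 -0.4097  0.5199] x [-0.785 -0.531  0.319] y [-0.597  0.511 -0.618] z [ 0.165 -0.676 -0.718]
```

The turn is leaking into joint 4. I'll fit a quick kinematic model from the logged poses so I can plan this step properly.

```bash
cat > kin.py <<'E'
import numpy as np
from scipy.spatial.transform import Rotation as R
from scipy.optimize import least_squares
LO=np.array([-3,-.9,.09,-1.31,.11,-2.54]);HI=np.array([3,2.11,2.58,4.45,2.69,2.54])
D=[([-1.231,.4238,1.6306,0,1.0886,-.019],[.2193,-.5847,.222]),([-1.231,.29,.786,0,2.066,-.019],[.219,-.585,.705]),
([-1.237,.358,.086,.003,2.644,-.023],[.1728,-.4608,.9352]),([-1.226,.849,.087,.001,2.129,-.013],[.3099,-.8264,.6011]),
([-1.225,.903,.088,.007,1.562,-.011],[.373,-.9947,.6047]),([-1.24,-.112,1.6,.021,.982,-2.197],[.2177,-.5803,.5927]),
([-.99,-.087,1.577,-.166,.997,-2.256],[.3194,-.5428,.5929]),([-.722,-.071,1.628,-.355,1.002,-2.29],[.4105,-.4663,.5615]),
([-.493,-.049,1.734,-.665,.995,-2.54],[.4492,-.4097,.5199])]
rz=lambda a:R.from_euler("z",a).as_matrix();ry=lambda a:R.from_euler("y",a).as_matrix()
def fk(q,p,s=(1,1)):
    h,L1,L2,T,a,b,c=p
    A=rz(q[0])@ry(q[1]);B=A@ry(q[2]);C=B@rz(s[0]*q[3])@ry(q[4]);E=C@rz(s[1]*q[5])@rz(np.pi/2)
    x=np.array([0,0,h])+A@[0,a,L1]+B@[c,b,L2]+C@[0,0,T]
    return x,E
def fit(s):
    f=lambda p:np.concatenate([fk(q,p,s)[0]-x for q,x in D])
    return least_squares(f,[.2,.45,.4,.25,0,0,0])
best=min(((fit((i,1)),i) for i in(1,-1)),key=lambda t:t[0].cost)
P,S=best[0].x,(best[1],1)
if __name__=="__main__":
    print(P.round(4),S,abs(best[0].fun).max())
    x,E=fk(D[-1][0],P,S);print(E.round(3).T)
    x,E=fk(D[1][0],P,S);print(E.round(3).T)
E
python3 kin.py
```

```text
[ 0.3125  0.5628  0.4851  0.3095 -0.7398  0.7516  0.0774] (1, 1) 0.0004542186476573784
[[-0.786 -0.53   0.319]
 [-0.596  0.511 -0.619]
 [ 0.165 -0.676 -0.718]]
[[ 0.936  0.351  0.   ]
 [ 0.351 -0.936 -0.   ]
 [-0.     0.    -1.   ]]
```

```bash
cat > sim.py <<'E'
from kin import *
VM=.7*np.array([2.39,2.39,3.01,3.14,3.14,3.14])/8
def solve(q,xt,Et,w):
    f=lambda v:(lambda x,E:np.r_[x-xt,w*(R.from_matrix(E@Et.T)).as_rotvec(),1e-3*(v-q)])(*fk(v,P,S))
    lo,hi=np.maximum(LO-1e-6,q-VM),np.minimum(HI+1e-6,q+VM)
    lo=np.minimum(lo,q-1e-9);hi=np.maximum(hi,q+1e-9)
    return least_squares(f,np.clip(q,lo+1e-10,hi-1e-10),bounds=(lo,hi),x_scale=1).x
def row(q,cmd,w=1.):   # single-row command, far targets clamped
    x,E=fk(q,P,S);d=np.array(cmd[:3],float);n=np.linalg.norm(d);d*=min(1,.0625/max(n,1e-9))
    t=np.clip(cmd[3],-.188,.188)
    return solve(q,x+E@d,E@rz(t),w)
if __name__=="__main__":
    for w in(.1,.2,.3,.5,1,2):
        print(w,row(np.array([-1.225,.893,.09,.004,1.857,-.012]),[0,.8,-.2,0],w).round(3),row(np.array([-.578,-.061,1.686,-.548,.998,-2.54]),[0,0,0,-.4],w).round(3))
E
python3 sim.py
```

```text
0.1 [-1.225  0.885  0.09   0.006  1.68  -0.012] [-0.527 -0.057  1.717 -0.687  0.995 -2.54 ]
0.2 [-1.225  0.886  0.09   0.006  1.72  -0.012] [-0.523 -0.055  1.719 -0.684  0.995 -2.54 ]
0.3 [-1.225  0.888  0.09   0.005  1.758 -0.012] [-0.516 -0.054  1.723 -0.68   0.995 -2.54 ]
0.5 [-1.225  0.89   0.09   0.005  1.804 -0.012] [-0.501 -0.051  1.73  -0.67   0.995 -2.54 ]
1 [-1.225  0.893  0.09   0.004  1.84  -0.012] [-0.473 -0.046  1.744 -0.654  0.996 -2.54 ]
2 [-1.225  0.894  0.09   0.004  1.852 -0.012] [-0.456 -0.043  1.752 -0.643  0.996 -2.54 ]
```

The model reproduces the steering with a rotation weight of about 0.6 m/rad. I'll search offline for the shortest row sequence that brings the lean round to heading about −0.2 at about 0.66 rad.

```bash
python3 - <<'E'
from plan import *
q=Q0
for i in range(10):
    q=step(q,[-.052,.033,-.011,.13]);x,E=fk(q,P,S);print(q.round(3).tolist(),x.round(3),E[:,2].round(3))
E
python3 steer.py '[[-0.052,0.033,-0.011,0.13]]'>/dev/null; python3 st.py; python3 steer.py '[[-0.052,0.033,-0.011,0.13]]'; python3 st.py
```

```text
[-0.51, -0.074, 1.739, -0.561, 0.992, -2.54] [ 0.446 -0.394  0.516] [ 0.199 -0.622 -0.758]
[-0.531, -0.097, 1.745, -0.456, 0.989, -2.54] [ 0.444 -0.379  0.513] [ 0.236 -0.565 -0.791]
[-0.554, -0.118, 1.752, -0.35, 0.986, -2.54] [ 0.443 -0.364  0.511] [ 0.277 -0.507 -0.816]
[-0.578, -0.138, 1.758, -0.244, 0.985, -2.54] [ 0.443 -0.35   0.511] [ 0.319 -0.449 -0.835]
[-0.605, -0.156, 1.763, -0.137, 0.986, -2.54] [ 0.444 -0.336  0.512] [ 0.364 -0.391 -0.845]
[-0.634, -0.171, 1.766, -0.031, 0.99, -2.54] [ 0.446 -0.323  0.515] [ 0.41  -0.333 -0.849]
[-0.666, -0.185, 1.768, 0.076, 0.999, -2.54] [ 0.448 -0.311  0.521] [ 0.457 -0.277 -0.845]
[-0.699, -0.196, 1.768, 0.183, 1.012, -2.54] [ 0.451 -0.301  0.528] [ 0.504 -0.223 -0.834]
[-0.736, -0.206, 1.767, 0.288, 1.029, -2.54] [ 0.453 -0.293  0.538] [ 0.551 -0.171 -0.817]
[-0.776, -0.213, 1.764, 0.393, 1.051, -2.54] [ 0.456 -0.287  0.55 ] [ 0.598 -0.122 -0.792]
[-0.375, -0.037, 1.783, -0.727, 1.025, -2.26] [ 0.4676 -0.3602  0.4917] x [-0.856 -0.46   0.236] y [-0.491  0.577 -0.653] z [ 0.164 -0.675 -0.719]
time: 10.4
ee_pos: [0.4934, -0.3098, 0.4659]
orientation: [-0.654, 2.83, -1.172]
contact_force: [0.7, -0.1, 0.1]
gripper_width: 0.0878
gripper_force: 0.0
[-0.251, -0.001, 1.803, -0.775, 1.067, -1.982] [ 0.4934 -0.3098  0.4659] x [-0.913 -0.381  0.148] y [-0.374  0.633 -0.678] z [ 0.165 -0.674 -0.72 ]
```

My planner froze joints at the speed bound, which is a bug in the model. I'll fix it with a bounded least-squares step and replan from the current state.

```bash
python3 - <<'E'
s=open("plan.py").read()
a=s.index("def lq");b=s.index("def step")
new='''from scipy.optimize import lsq_linear
h_,L1,L2,T_,a_,b_,c_=P
def fkj(q):
    A0=rz(q[0]);A=A0@ry(q[1]);B=A@ry(q[2]);C0=B@rz(q[3]);C=C0@ry(q[4]);E=C@rz(q[5]+np.pi/2)
    p1=np.array([0,0,h_]);p2=p1+A@[0,a_,L1];p3=p2+B@[c_,b_,L2];x=p3+C@[0,0,T_]
    ax=[np.array([0,0,1.]),A0[:,1],A[:,1],B[:,2],C0[:,1],C[:,2]];pt=[p1,p1,p2,p3,p3,p3]
    return x,E,np.array([np.r_[np.cross(u,x-o),u] for u,o in zip(ax,pt)]).T
def lq(q,xt,Et,w):
    v=q.copy();lo=np.minimum(np.maximum(LO,q-VM),q)-1e-7;hi=np.maximum(np.minimum(HI,q+VM),q)+1e-7
    W=np.r_[1,1,1,w,w,w]
    for _ in range(2):
        x,E,J=fkj(v);r=W*np.r_[x-xt,R.from_matrix(E@Et.T).as_rotvec()]
        Jw=W[:,None]*J
        d=np.linalg.solve(Jw.T@Jw+1e-8*np.eye(6),-Jw.T@r)
        if ((v+d<lo)|(v+d>hi)).any():
            d=lsq_linear(np.vstack([Jw,1e-3*np.eye(6)]),np.r_[-r,np.zeros(6)],(lo-v,hi-v),method="bvls").x
        v=np.clip(v+d,lo,hi)
    return v
'''
s=s[:a]+new+s[b:]
s=s.replace("Q0=np.array([-.493,-.049,1.734,-.665,.995,-2.54])","Q0=np.array([-.251,-.001,1.803,-.775,1.067,-1.982])").replace(">330","T>250").replace("T>250",">230")
open("plan.py","w").write(s)
E
python3 - <<'E'
from plan import *
# validation against logged single rows
print(step(np.array([-.578,-.061,1.686,-.548,.998,-2.54]),[0,0,0,-.4]).round(3))
print(step(np.array([-.493,-.049,1.734,-.665,.995,-2.54]),[-.052,.033,-.011,.13]).round(3))
print(step(np.array([-1.225,.893,.09,.004,1.857,-.012]),[0,.8,-.2,0]).round(3))
t=time.time();[step(Q0,[0,.06,0,.1]) for _ in range(100)];print(time.time()-t)
E
timeout 400 python3 plan.py
```

```text
[-0.494 -0.05   1.734 -0.666  0.995 -2.54 ]
[-0.375 -0.039  1.781 -0.723  1.026 -2.265]
[-1.225  0.891  0.09   0.005  1.817 -0.012]
0.15460753440856934
0 0.724 23
5 0.724 28
10 0.724 29
15 0.724 31
20 0.724 32
25 0.724 33
30 0.724 35
35 0.724 36
[[-0.14  2.33  3.58 -2.84 -0.6 ]
 [ 0.73  0.82  3.58 -0.48  0.11]
 [-0.23  0.09  3.42 -2.05 -2.03]
 [-2.57  1.07  0.66  0.52 -0.7 ]]
0.7237945375452204 0.7237945375452204 0
(0, [-0.251, -0.001, 1.803, -0.775, 1.067, -1.982], [0.493, -0.31, 0.466], [0.164, -0.675, -0.72])
(0, [-0.251, -0.001, 1.803, -0.775, 1.067, -1.982], [0.493, -0.31, 0.466], [0.164, -0.675, -0.72])
(0, [-0.251, -0.001, 1.803, -0.775, 1.067, -1.982], [0.493, -0.31, 0.466], [0.164, -0.675, -0.72])
(0, [-0.251, -0.001, 1.803, -0.775, 1.067, -1.982], [0.493, -0.31, 0.466], [0.164, -0.675, -0.72])
```

```bash
cat > plan2.py <<'E'
from plan import *
def ok(x):
    r=np.hypot(x[0],x[1]);az=np.arctan2(x[1],x[0])
    return x[2]>.45 and x[2]<1.1 and .33<r<1.06 and -1.6<az<.1 and not(r>.62 and az>-.4)
def err(q): return np.arccos(np.clip(fkj(q)[1][:,2]@ZD,-1,1))
def goto(q,dx,turn,n):
    x,E,_=fkj(q);x0=x
    for i in range(n):
        f=(i+1)/n;q=lq(q,x0+dx*f,E@rz(turn*f),.6)
        if not ok(fkj(q)[0]):return None
    return q
def trial(seed,Q=Q0):
    rng=np.random.default_rng(seed);x=fkj(Q)[0];out=[]
    for _ in range(40):
        r,az,z=rng.uniform(.35,1.0),rng.uniform(-1.5,-.1),rng.uniform(.47,1.0)
        p=np.array([r*np.cos(az),r*np.sin(az),z])
        if ok(p):break
    turn=rng.uniform(-3,3);n=int(np.ceil(max(np.linalg.norm(p-x)/.06,abs(turn)/.18)))
    q1=goto(Q,p-x,turn,n)
    if q1 is None:return (9,)
    best=(9,)
    for _ in range(12):
        d=rng.normal(size=3);d/=np.linalg.norm(d);d*=.0625*rng.choice([0,1]);t=rng.choice([0,.188,-.188])
        q=q1
        for k in range(1,26):
            q=step(q,np.r_[d,t])
            if not ok(fkj(q)[0]):break
            c=err(q)+.004*(n+k)
            if c<best[0]:best=(c,err(q),n,k,(p-x).round(3).tolist(),round(turn,2),d.round(4).tolist(),t,q1.round(3).tolist(),q.round(3).tolist())
    return best
if __name__=="__main__":
    t0=time.time();res=[]
    with Pool() as p:
        for b in p.imap_unordered(trial,range(6000),chunksize=8):
            res.append(b)
            if time.time()-t0>150:p.terminate();break
    res.sort(key=lambda b:b[0]);print(len(res));[print(b) for b in res[:5]]
E
timeout 300 python3 plan2.py
```

```text
1673
(np.float64(0.2189286151881762), np.float64(0.07892861518817619), 17, 18, [-0.001, -0.088, 0.48], 2.96, [-0.0217, -0.057, 0.0135], np.float64(0.188), [-0.43, 0.164, 0.59, -0.594, 1.803, 0.183], [-0.755, 0.171, 1.454, 0.433, 1.047, 2.54])
(np.float64(0.287639550543152), np.float64(0.131639550543152), 14, 25, [0.211, 0.002, 0.042], 2.4, [-0.0, -0.0, 0.0], np.float64(0.188), [-0.169, 0.332, 1.314, -0.741, 1.236, 0.368], [-1.221, 0.288, 1.181, 0.486, 1.225, 2.54])
(np.float64(0.34187049569336425), np.float64(0.18587049569336425), 15, 24, [0.049, 0.156, 0.098], 2.55, [-0.0, -0.0, -0.0], np.float64(0.188), [0.087, 0.019, 1.574, -0.764, 1.449, 0.667], [-1.532, -0.106, 1.529, 0.581, 1.366, 2.54])
(np.float64(0.3506826676131025), np.float64(0.20668266761310247), 16, 20, [0.149, -0.432, 0.147], 2.84, [-0.0276, -0.0415, -0.0377], np.float64(0.188), [-0.748, 0.578, 0.729, -0.425, 1.19, 0.093], [-1.422, -0.269, 0.972, 0.516, 1.949, 2.54])
(np.float64(0.3684421619418259), np.float64(0.2084421619418259), 16, 24, [0.052, 0.187, 0.125], 2.84, [-0.0, 0.0, 0.0], np.float64(0.188), [0.149, 0.026, 1.511, -0.764, 1.533, 0.97], [-1.67, -0.096, 1.453, 0.618, 1.474, 2.54])
```

The corrected model matches the logs exactly. The plan is to raise the tool while turning to the upper last-joint range, then repeat one push row with a positive turn to swing the lean round.

```bash
python3 steer.py '[[0.01,-0.04,-0.03,0.18],[0.02,-0.08,-0.06,0.36],[0.03,-0.12,-0.09,0.54],[0.04,-0.16,-0.12,0.72],[0.05,-0.2,-0.15,0.9],[0.065,-0.24,-0.18,1.08],[0.08,-0.28,-0.21,1.26],[0.09,-0.32,-0.24,1.44],[0.1,-0.36,-0.27,1.62],[0.105,-0.381,-0.286,1.8]]' >/dev/null; python3 st.py; python3 steer.py '[[0,0,0,0.17],[0,0,0,0.34],[0,0,0,0.51],[0,0,0,0.68],[0,0,0,0.85],[0,0,0,1.02],[0,0,0,1.16]]'; python3 st.py
python3 - <<'E'
from plan2 import *
q=manip=None
from workcell import manip
q=manip.get_state()["q"]
for i in range(20):
    q=step(q,[-.0217,-.057,.0135,.188])
    if i%3==2: x,E,_=fkj(q);print(i+1,q.round(3).tolist(),x.round(3),E[:,2].round(3),err(q).round(3))
E
```

```text
[-0.43, 0.172, 0.571, -0.594, 1.809, -0.975] [ 0.4943 -0.3992  0.9493] x [-0.153  0.702 -0.695] y [0.974 0.226 0.013] z [ 0.167 -0.675 -0.718]
time: 12.52
ee_pos: [0.4951, -0.3991, 0.9464]
orientation: [2.257, 0.743, -0.075]
contact_force: [0.1, 0.2, 0.3]
gripper_width: 0.0876
gripper_force: 0.0
[-0.43, 0.171, 0.579, -0.594, 1.807, 0.186] [ 0.4951 -0.3991  0.9464] x [ 0.83   0.489 -0.268] y [ 0.533 -0.554  0.64 ] z [ 0.165 -0.674 -0.72 ]
3 [-0.421, -0.188, 1.249, -0.58, 1.551, 0.928] [ 0.381 -0.343  0.812] [ 0.165 -0.674 -0.72 ] 0.723
6 [-0.236, -0.346, 1.654, -0.649, 1.449, 1.752] [ 0.346 -0.262  0.667] [ 0.173 -0.659 -0.732] 0.703
9 [-0.058, -0.261, 1.802, -0.666, 1.37, 2.54] [ 0.4   -0.199  0.557] [ 0.187 -0.617 -0.764] 0.658
12 [-0.368, -0.135, 1.669, -0.327, 1.191, 2.54] [ 0.472 -0.268  0.543] [ 0.269 -0.423 -0.865] 0.459
15 [-0.59, 0.025, 1.524, 0.048, 1.12, 2.54] [ 0.547 -0.336  0.534] [ 0.403 -0.218 -0.889] 0.242
18 [-0.75, 0.179, 1.439, 0.431, 1.054, 2.54] [ 0.613 -0.402  0.515] [ 0.581 -0.045 -0.813] 0.082
```

```bash
python3 steer.py '[[-0.0217,-0.057,0.0135,0.188]]'>/dev/null;python3 steer.py '[[-0.0217,-0.057,0.0135,0.188]]'>/dev/null;python3 steer.py '[[-0.0217,-0.057,0.0135,0.188]]'>/dev/null;python3 st.py; python3 steer.py '[[-0.0217,-0.057,0.0135,0.188]]'>/dev/null;python3 steer.py '[[-0.0217,-0.057,0.0135,0.188]]'>/dev/null;python3 steer.py '[[-0.0217,-0.057,0.0135,0.188]]'>/dev/null;python3 st.py;python3 steer.py '[[-0.0217,-0.057,0.0135,0.188]]'>/dev/null;python3 steer.py '[[-0.0217,-0.057,0.0135,0.188]]'>/dev/null;python3 steer.py '[[-0.0217,-0.057,0.0135,0.188]]'>/dev/null;python3 st.py
python3 - <<'E'
from plan2 import *
from workcell import manip
s=manip.get_state();q=s["q"];print(s["time"])
for i in range(12):
    q=step(q,[-.0217,-.057,.0135,.188])
    x,E,_=fkj(q);print(i+1,q.round(3).tolist(),x.round(3),E[:,2].round(3),err(q).round(3))
E
```

```text
[-0.424, -0.193, 1.254, -0.579, 1.548, 0.928] [ 0.3781 -0.3433  0.8112] x [0.986 0.117 0.117] y [ 0.005 -0.729  0.685] z [ 0.165 -0.675 -0.719]
[-0.191, -0.333, 1.642, -0.685, 1.477, 1.753] [ 0.352  -0.2547  0.6718] x [ 0.866 -0.252  0.433] y [-0.473 -0.695  0.542] z [ 0.165 -0.673 -0.721]
[0.036, -0.241, 1.8, -0.732, 1.436, 2.542] [ 0.4026 -0.179   0.5598] x [ 0.572 -0.543  0.615] y [-0.803 -0.523  0.285] z [ 0.167 -0.657 -0.735]
13.65
1 [-0.083, -0.209, 1.757, -0.638, 1.356, 2.542] [ 0.426 -0.204  0.555] [ 0.182 -0.599 -0.78 ] 0.646
2 [-0.189, -0.169, 1.709, -0.533, 1.292, 2.542] [ 0.451 -0.228  0.551] [ 0.203 -0.536 -0.82 ] 0.583
3 [-0.283, -0.123, 1.657, -0.42, 1.245, 2.542] [ 0.476 -0.251  0.547] [ 0.23  -0.469 -0.853] 0.518
4 [-0.367, -0.072, 1.602, -0.303, 1.211, 2.542] [ 0.503 -0.273  0.544] [ 0.262 -0.4   -0.878] 0.451
5 [-0.443, -0.018, 1.546, -0.183, 1.187, 2.542] [ 0.53  -0.296  0.542] [ 0.3   -0.33  -0.895] 0.383
6 [-0.513, 0.036, 1.493, -0.062, 1.169, 2.542] [ 0.555 -0.32   0.538] [ 0.345 -0.26  -0.902] 0.313
7 [-0.577, 0.09, 1.447, 0.06, 1.153, 2.542] [ 0.58  -0.343  0.534] [ 0.395 -0.192 -0.898] 0.243
8 [-0.634, 0.142, 1.41, 0.182, 1.134, 2.542] [ 0.603 -0.366  0.528] [ 0.451 -0.128 -0.883] 0.177
9 [-0.685, 0.191, 1.385, 0.306, 1.11, 2.542] [ 0.624 -0.387  0.52 ] [ 0.511 -0.069 -0.857] 0.124
10 [-0.728, 0.237, 1.373, 0.431, 1.079, 2.542] [ 0.644 -0.405  0.51 ] [ 0.574 -0.018 -0.819] 0.111
11 [-0.764, 0.28, 1.37, 0.56, 1.043, 2.542] [ 0.663 -0.422  0.5  ] [ 0.638  0.024 -0.769] 0.152
12 [-0.792, 0.322, 1.373, 0.693, 1.003, 2.542] [ 0.682 -0.437  0.489] [ 0.701  0.057 -0.711] 0.22
```

```bash
python3 steer.py '[[-0.0217,-0.057,0.0135,0.188]]'>/dev/null;python3 steer.py '[[-0.0217,-0.057,0.0135,0.188]]'>/dev/null;python3 steer.py '[[-0.0217,-0.057,0.0135,0.188]]'>/dev/null; python3 steer.py '[[-0.0217,-0.057,0.0135,0.188]]'>/dev/null;python3 steer.py '[[-0.0217,-0.057,0.0135,0.188]]'>/dev/null;python3 st.py;python3 steer.py '[[-0.0217,-0.057,0.0135,0.188]]'>/dev/null;python3 steer.py '[[-0.0217,-0.057,0.0135,0.188]]'>/dev/null;python3 steer.py '[[-0.0217,-0.057,0.0135,0.188]]'>/dev/null;python3 steer.py '[[-0.0217,-0.057,0.0135,0.188]]'>/dev/null;python3 steer.py '[[-0.0217,-0.057,0.0135,0.188]]';python3 st.py
```

```text
[-0.447, -0.016, 1.545, -0.186, 1.182, 2.541] [ 0.5303 -0.2998  0.5414] x [ 0.125 -0.915  0.384] y [-0.945 -0.227 -0.234] z [ 0.301 -0.334 -0.893]
time: 14.9
ee_pos: [0.6489, -0.4093, 0.5113]
orientation: [-1.615, 2.064, -0.533]
contact_force: [0.7, 0.8, -0.6]
gripper_width: 0.0878
gripper_force: 0.0
[-0.728, 0.247, 1.358, 0.431, 1.082, 2.54] [ 0.6489 -0.4093  0.5113] x [-0.202 -0.972 -0.12 ] y [-0.792  0.234 -0.563] z [ 0.575 -0.019 -0.818]
```

```bash
python3 steer.py '[[-0.0217,-0.057,0.0135,0.188]]'|head -1;python3 st.py; python3 - <<'E'
from h import *
def blob(n,uv,dark,th,win=30):
    g=cv2.cvtColor(cv2.imread(f"pics/{n}0.png"),cv2.COLOR_BGR2GRAY);G=cv2.resize(g,None,fx=4,fy=4,interpolation=cv2.INTER_CUBIC)
    m=((G<th) if dark else (G>th)).astype(np.uint8);_,l,st,c=cv2.connectedComponentsWithStats(m)
    k=l[int(uv[1]*4+2),int(uv[0]*4+2)];cs=cv2.findContours((l==k).astype(np.uint8),0,1)[0]
    e=cv2.fitEllipse(max(cs,key=len));return (np.array(e[0])+.5)/4-.5,np.array(e[1])/4
for n,uv in(("top",(193,213)),("scene",(231,265))):
    for th in(90,110,130):
        c,a=blob(n,uv,False,th);print(n,"plate",c.round(2),a.round(1),back(n,[c],.0055).round(4))
for th in(90,120,150):
    c,a=blob("scene",(256,210.5),True,th);print("recess",c.round(2),a.round(1),back("scene",[c],.035).round(4),back("scene",[c],.032).round(4))
d=(np.array([[462,180],[690,169],[470,352],[699,342]])+.5)/5-.5+[150,140]
b=back("top",d,.036);print(b.round(4),b.mean(0))
E
```

```text
time: 15.02
[-0.763, 0.292, 1.352, 0.56, 1.047, 2.541] [ 0.6691 -0.426   0.5009] x [-0.244 -0.941 -0.234] y [-0.729  0.337 -0.596] z [ 0.64   0.025 -0.768]
top plate [192.27 210.22] [19.3 19.4] [[0.4958 0.0562 0.0055]]
top plate [192.25 210.23] [19.  19.1] [[0.4957 0.0562 0.0055]]
top plate [192.28 210.28] [18.7 18.9] [[0.4956 0.0561 0.0055]]
scene plate [230.55 264.98] [16.1 21.9] [[0.4925 0.058  0.0055]]
scene plate [230.58 264.98] [15.6 21.4] [[0.4925 0.058  0.0055]]
scene plate [230.64 264.99] [15.  20.9] [[0.4923 0.058  0.0055]]
recess [255.55 210.31] [ 8.2 16.1] [[ 0.5412 -0.1607  0.035 ]] [[ 0.5433 -0.1643  0.032 ]]
recess [255.56 210.31] [ 8.9 16.8] [[ 0.5412 -0.1608  0.035 ]] [[ 0.5433 -0.1644  0.032 ]]
recess [255.55 210.3 ] [ 9.6 17.3] [[ 0.5412 -0.1608  0.035 ]] [[ 0.5433 -0.1644  0.032 ]]
[[ 0.5916 -0.0941  0.036 ]
 [ 0.5948 -0.2261  0.036 ]
 [ 0.4923 -0.0963  0.036 ]
 [ 0.4946 -0.2283  0.036 ]] [ 0.5433291  -0.16117644  0.036     ]
```

```bash
cat > tr.py <<'E'
from plan2 import *
from workcell import manip
def legs(L,q=None):
    if q is None:q=manip.get_state()["q"]
    for dx,t,n in L:
        x0,E,_=fkj(q);print("tool shift",(E.T@np.array(dx)).round(4),"turn",t)
        for i in range(n):
            f=(i+1)/n;q=lq(q,x0+np.array(dx)*f,E@rz(t*f),.6)
            if i%3==2 or i==n-1:print("  ",q.round(2).tolist(),fkj(q)[0].round(3))
    E=fkj(q)[1];print("x",E[:,0].round(3),"y",E[:,1].round(3),"z",E[:,2].round(3))
    return q
E
python3 - <<'E'
from tr import *
legs([([-.269,.276,-.02],-2.2,12),([.09,.207,-.34],-2.2,12),([0,0,0],-.686,4)])
E
```

```text
tool shift [-0.1894  0.301  -0.1498] turn -2.2
   [-0.76, 0.13, 1.57, 0.57, 1.0, 1.96] [ 0.602 -0.357  0.496]
   [-0.75, -0.04, 1.75, 0.58, 0.98, 1.41] [ 0.535 -0.288  0.491]
   [-0.73, -0.21, 1.91, 0.57, 0.99, 0.88] [ 0.467 -0.219  0.486]
   [-0.71, -0.41, 2.05, 0.54, 1.02, 0.4] [ 0.4   -0.15   0.481]
tool shift [-0.0864 -0.2327  0.324 ] turn -2.2
   [-0.49, -0.36, 2.2, 0.5, 0.74, -0.04] [ 0.423 -0.098  0.396]
   [-0.26, -0.23, 2.33, 0.49, 0.41, -0.48] [ 0.445 -0.047  0.311]
   [-0.07, -0.02, 2.39, 0.72, 0.11, -1.14] [0.467 0.003 0.233]
   [-0.02, 0.13, 2.34, 1.03, 0.11, -1.96] [0.496 0.031 0.193]
tool shift [0. 0. 0.] turn -0.686
   [-0.02, 0.13, 2.34, 1.03, 0.11, -2.48] [0.496 0.031 0.193]
   [-0.02, 0.12, 2.33, 0.93, 0.11, -2.54] [0.496 0.032 0.195]
x [-0.813 -0.031 -0.582] y [-0.072  0.996  0.047] z [ 0.578  0.08  -0.812]
```

```bash
cat > ik.py <<'E'
from plan2 import *
def ikall(x,E,n=150,seed=0):
    rng=np.random.default_rng(seed);S_=[]
    for _ in range(n):
        f=lambda v:(lambda X,e,_:np.r_[X-x,.3*R.from_matrix(e@E.T).as_rotvec()])(*fkj(v))
        r=least_squares(f,rng.uniform(LO,HI),bounds=(LO-1e-9,HI+1e-9),max_nfev=60)
        if r.cost<1e-8 and not any(np.abs(r.x-s).max()<.05 for s in S_):S_.append(r.x)
    return S_
def ori(h,t,cam):  # cam=-1: camera side down
    z=np.array([np.sin(t)*np.cos(h),np.sin(t)*np.sin(h),-np.cos(t)])
    x=np.array([np.cos(t)*np.cos(h),np.cos(t)*np.sin(h),np.sin(t)])*cam
    return np.c_[x,np.cross(z,x),z]
if __name__=="__main__":
    for cam in(-1,1):
        for nm,p in(("grasp",[.50,.057,.01]),("lift",[.50,.057,.12]),("place",[.55,-.161,.045]),("above",[.55,-.161,.10])):
            for t in(.61,.694):
                for s in ikall(np.array(p),ori(.039,t,cam)):print(cam,nm,t,s.round(2).tolist())
E
timeout 200 python3 ik.py; python3 -c "
from ik import *
from workcell import manip
print(manip.get_state()['q'])"
```

```text
-1 grasp 0.61 [0.12, 0.67, 2.36, 3.24, 0.5, 1.55]
-1 grasp 0.694 [0.12, 0.72, 2.4, 3.23, 0.67, 1.57]
-1 lift 0.61 [0.12, 0.33, 2.36, 3.42, 0.16, 1.36]
-1 lift 0.694 [0.12, 0.37, 2.4, 3.31, 0.32, 1.48]
-1 place 0.61 [-0.45, 0.59, 2.2, 2.18, 0.34, 2.09]
-1 place 0.694 [-0.48, 0.62, 2.23, 2.36, 0.46, 1.89]
-1 above 0.61 [-0.45, 0.46, 2.19, 1.78, 0.28, 2.51]
-1 above 0.694 [-0.48, 0.48, 2.23, 2.11, 0.38, 2.16]
1 grasp 0.61 [0.12, 0.67, 2.36, 3.24, 0.5, -1.59]
1 grasp 0.694 [0.12, 0.72, 2.4, 3.23, 0.67, -1.57]
1 lift 0.61 [0.12, 0.33, 2.36, 3.42, 0.16, -1.78]
1 lift 0.694 [0.12, 0.37, 2.4, 3.31, 0.32, -1.67]
1 place 0.61 [-0.45, 0.59, 2.2, 2.18, 0.34, -1.05]
1 place 0.694 [-0.48, 0.62, 2.23, 2.36, 0.46, -1.25]
1 above 0.61 [-0.45, 0.46, 2.19, 1.78, 0.28, -0.63]
1 above 0.694 [-0.48, 0.48, 2.23, 2.11, 0.38, -0.98]
[-0.76278521  0.29235778  1.35180664  0.5600888   1.04700775  2.54050357]
```

```bash
cat > plan3.py <<'E'
from ik import *
from workcell import manip
QS=np.array([-0.7628,0.2924,1.3518,0.5601,1.0470,2.5405])
END=np.array([.46,.057,.11])
def leg(q,p,t,n):
    x0,E,_=fkj(q);pen=0
    for i in range(n):
        f=(i+1)/n;q=lq(q,x0+(p-x0)*f,E@rz(t*f),.6);x=fkj(q)[0]
        if -.33<x[1]<.02 and x[2]<.46:pen+=5*max(0,x[0]-.41)
        pen+=max(0,.1-x[2])+max(0,.3-np.hypot(x[0],x[1]))
    return q,pen
def f(seed):
    rng=np.random.default_rng(seed)
    W=rng.uniform([.28,-.6,.12],[.5,-.25,.45]);W2=rng.uniform([.3,-.3,.12],[.41,-.05,.4]);t1,t2=rng.uniform(-.8,1.2),rng.uniform(-.5,1)
    q,a=leg(QS,W,t1,10);q,b=leg(q,W2,t2,6);q,c=leg(q,END,1.197-t1-t2,8)
    e=np.linalg.norm(R.from_matrix(fkj(q)[1]@ED.T).as_rotvec())
    return (e+a+b+c,e,W.round(3).tolist(),W2.round(3).tolist(),round(t1,2),round(t2,2),q.round(2).tolist())
z=fkj(QS)[1][:,2];ED=fkj(QS)[1]@rz(1.197)
if __name__=="__main__":
    t0=time.time();r=[]
    with Pool() as p:
        for b in p.imap_unordered(f,range(8000),chunksize=8):
            r.append(b)
            if time.time()-t0>70:p.terminate();break
    r.sort(key=lambda b:b[0]);print(len(r));[print(b) for b in r[:4]]
E
python3 plan3.py
```

```text
4049
(np.float64(0.05152312228266619), np.float64(0.0002711161810217579), [0.476, -0.476, 0.24], [0.301, -0.187, 0.138], 0.59, -0.25, [0.14, 0.38, 2.49, 3.3, 0.42, 1.5])
(np.float64(0.05198783522824705), np.float64(6.818718064536534e-05), [0.349, -0.344, 0.139], [0.302, -0.225, 0.148], -0.67, 0.38, [0.14, 0.38, 2.49, 3.3, 0.42, 1.5])
(np.float64(0.05460531036370217), np.float64(0.0003399694362303561), [0.39, -0.418, 0.285], [0.303, -0.227, 0.127], -0.42, 0.51, [0.14, 0.38, 2.49, 3.3, 0.42, 1.5])
(np.float64(0.05469609835489706), np.float64(0.00016929179090422424), [0.363, -0.433, 0.234], [0.304, -0.17, 0.159], 0.39, 0.86, [0.14, 0.38, 2.49, 3.3, 0.42, 1.5])
```

```bash
python3 - <<'E'
from tr import *
W=np.array([.39,-.418,.285]);W2=np.array([.303,-.227,.127]);x0=np.array([.669,-.426,.501])
legs([(W-x0,-.42,10),(W2-W,.51,6),(np.array([.46,.057,.11])-W2,1.107,8)])
E
```

```text
tool shift [ 0.1111  0.3348 -0.0123] turn -0.42
   [-0.86, 0.23, 1.58, 0.65, 0.97, 2.21] [ 0.585 -0.424  0.436]
   [-0.98, 0.19, 1.77, 0.75, 0.92, 1.86] [ 0.502 -0.421  0.371]
   [-1.12, 0.19, 1.93, 0.85, 0.9, 1.47] [ 0.418 -0.419  0.307]
   [-1.17, 0.2, 1.98, 0.87, 0.9, 1.34] [ 0.39  -0.418  0.285]
tool shift [-0.2015  0.1531  0.0705] turn 0.51
   [-1.18, 0.19, 2.25, 1.07, 0.75, 1.29] [ 0.347 -0.323  0.206]
   [-1.2, 0.31, 2.5, 1.49, 0.65, 1.0] [ 0.303 -0.227  0.127]
tool shift [-0.3012  0.0186  0.1205] turn 1.107
   [-0.72, 0.3, 2.58, 2.08, 0.53, 1.24] [ 0.368 -0.125  0.122]
   [-0.15, 0.35, 2.57, 2.87, 0.47, 1.39] [ 0.421 -0.014  0.114]
   [0.14, 0.38, 2.49, 3.3, 0.42, 1.5] [0.46  0.057 0.11 ]
x [-0.768 -0.03  -0.64 ] y [-0.039  0.999 -0.   ] z [ 0.64   0.025 -0.768]
```

```bash
python3 - <<'E'
from tr import *
W=np.array([.41,-.42,.285]);W2=np.array([.36,-.22,.15]);x0=np.array([.669,-.426,.501])
legs([(W-x0,-.42,10),(W2-W,.5,5),(np.array([.46,.057,.11])-W2,1.12,7)])
E
```

```text
tool shift [0.1081 0.3195 0.0005] turn -0.42
   [-0.85, 0.23, 1.57, 0.65, 0.97, 2.22] [ 0.591 -0.424  0.436]
   [-0.96, 0.2, 1.75, 0.75, 0.91, 1.87] [ 0.514 -0.422  0.371]
   [-1.09, 0.21, 1.91, 0.85, 0.88, 1.5] [ 0.436 -0.421  0.307]
   [-1.14, 0.22, 1.96, 0.88, 0.88, 1.37] [ 0.41  -0.42   0.285]
tool shift [-0.2071  0.1094  0.0768] turn 0.5
   [-1.07, 0.19, 2.26, 1.13, 0.69, 1.38] [ 0.38  -0.3    0.204]
   [-0.99, 0.25, 2.44, 1.5, 0.58, 1.2] [ 0.36 -0.22  0.15]
tool shift [-0.2714  0.0662  0.1015] turn 1.12
   [-0.54, 0.27, 2.55, 2.21, 0.45, 1.35] [ 0.403 -0.102  0.133]
   [-0.02, 0.35, 2.52, 3.03, 0.42, 1.47] [0.446 0.015 0.116]
   [0.14, 0.38, 2.49, 3.3, 0.42, 1.5] [0.46  0.057 0.11 ]
x [-0.768 -0.027 -0.64 ] y [-0.036  0.999  0.002] z [ 0.64   0.025 -0.768]
```

```bash
python3 steer.py '[[0.011,0.032,0,-0.04],[0.022,0.064,0,-0.08],[0.033,0.096,0,-0.13],[0.044,0.128,0,-0.17],[0.055,0.16,0,-0.21],[0.066,0.192,0,-0.25],[0.077,0.224,0,-0.29],[0.088,0.256,0,-0.34],[0.098,0.288,0,-0.38],[0.108,0.32,0,-0.42]]'>/dev/null; python3 st.py; python3 steer.py '[[-0.041,0.022,0.015,0.1],[-0.083,0.044,0.03,0.2],[-0.124,0.066,0.046,0.3],[-0.166,0.088,0.061,0.4],[-0.207,0.109,0.077,0.5]]'>/dev/null; python3 st.py;  python3 steer.py '[[-0.039,0.01,0.015,0.16],[-0.077,0.019,0.029,0.32],[-0.116,0.028,0.043,0.48],[-0.155,0.038,0.058,0.64],[-0.194,0.047,0.072,0.8],[-0.233,0.057,0.087,0.96],[-0.271,0.066,0.101,1.12]]'; python3 st.py
```

```text
[-1.139, 0.215, 1.958, 0.87, 0.878, 1.365] [ 0.4073 -0.4199  0.2853] x [ 0.078 -0.996  0.034] y [-0.767 -0.082 -0.637] z [ 0.637  0.024 -0.771]
[-1.0, 0.243, 2.447, 1.492, 0.582, 1.2] [ 0.3571 -0.2198  0.1501] x [-0.303 -0.912 -0.277] y [-0.709  0.41  -0.574] z [ 0.637  0.023 -0.771]
time: 17.77
ee_pos: [0.4569, 0.0566, 0.1102]
orientation: [-0.053, 2.449, 0.016]
contact_force: [1.2, -0.7, 1.2]
gripper_width: 0.0882
gripper_force: 0.0
[0.141, 0.375, 2.491, 3.302, 0.419, 1.499] [0.4569 0.0566 0.1102] x [-0.769 -0.034 -0.638] y [-0.042  0.999 -0.002] z [ 0.638  0.025 -0.77 ]
```

```bash
python3 - <<'E'
from h import *
s=manip.get_state();im=manip.read_camera("wrist");cv2.imwrite("pics/w1.png",im[:,:,::-1])
g=cv2.cvtColor(im,cv2.COLOR_RGB2GRAY)
print(proj("wrist",[[.494,.057,.0055]],s),im.shape)
np.save("s1.npy",s,allow_pickle=True)
E
```

```text
[[257.10462874 143.62260812]] (384, 512, 3)
```

View pics/w1.png

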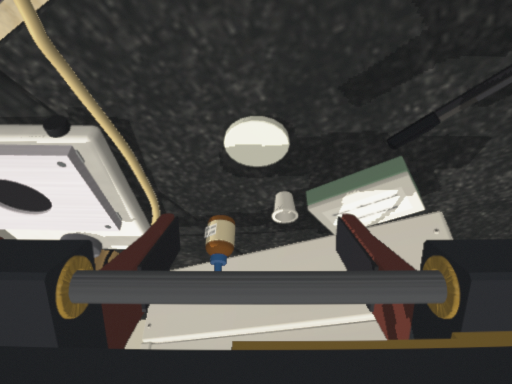

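The wrist view shows the plate at about (257,141), centred between the open fingers, and nothing lies in the approach. I'll fit its outline for a precise position.

```bash
cat > pf.py <<'E'
from h import *
def bbox(im,uv,th=110,dark=False):
    g=cv2.cvtColor(im,cv2.COLOR_RGB2GRAY);G=cv2.resize(g,None,fx=4,fy=4,interpolation=cv2.INTER_CUBIC)
    m=((G<th) if dark else (G>th)).astype(np.uint8);_,l,st,c=cv2.connectedComponentsWithStats(m)
    x,y,w,h,a=st[l[int(uv[1]*4+2),int(uv[0]*4+2)]]
    return (np.array([x,x+w,y,y+h])-.0)/4-.5
def disc(c,zs,r=.028):
    a=np.linspace(0,2*np.pi,120);return np.array([[c[0]+rr*np.cos(t),c[1]+rr*np.sin(t),z] for z,rr in zs for t in a])
def pbox(c,zs,s,n="wrist",r=None):
    P=proj(n,disc(c,zs),s);return np.array([P[:,0].min(),P[:,0].max(),P[:,1].min(),P[:,1].max()])
E
python3 - <<'E'
from pf import *
from scipy.optimize import least_squares
s=np.load("s1.npy",allow_pickle=True).item();im=cv2.imread("pics/w1.png")[:,:,::-1].copy()
Z=[(0,.0272),(.0008,.028),(.0062,.028),(.007,.0272)]
for th in(90,110,130):
    b=bbox(im,(257,150),th);r=least_squares(lambda c:pbox(c,Z,s)-b,[.494,.057],x_scale=.01);print(th,b,r.x.round(4),r.fun.round(2))
z,x=R.from_rotvec(s["orientation"]).as_matrix()[:,2],0
M=R.from_rotvec(s["orientation"]).as_matrix()
c=r.x
tcp=np.array([c[0]+.007,c[1],.0095]);print("shift",M.T@(tcp-s["ee_pos"]))
E
```

```text
90 [222.75 289.5  115.25 166.5 ] [0.495  0.0562] [ 0.54 -0.54  0.12 -0.32]
110 [223.   289.25 115.5  166.  ] [0.4949 0.0562] [ 0.28 -0.28 -0.17  0.15]
130 [223.25 289.   115.75 165.75] [0.495  0.0562] [ 0.04 -0.04 -0.34  0.46]
shift [ 0.02959056 -0.00203974  0.10626042]
```

```bash
python3 steer.py '[[0.008,-0.001,0.03,0],[0.016,-0.002,0.06,0],[0.023,-0.002,0.085,0],[0.0296,-0.002,0.1063,0],[0.0296,-0.002,0.1063,0]]'; python3 st.py; python3 steer.py '[[0,0,0,0],[0,0,0,0],[0,0,0,0],[0,0,0,0]]' 0.05 20
```

```text
time: 18.45
ee_pos: [0.5015, 0.0545, 0.0082]
orientation: [-0.061, 2.451, 0.013]
contact_force: [-0.7, -0.6, 0.6]
gripper_width: 0.0876
gripper_force: 0.0
[0.114, 0.726, 2.392, 3.218, 0.666, 1.558] [0.5015 0.0545 0.0082] x [-0.77  -0.041 -0.637] y [-0.047  0.999 -0.007] z [ 0.636  0.025 -0.771]
time: 18.95
ee_pos: [0.5011, 0.0547, 0.0098]
orientation: [-0.061, 2.449, 0.013]
contact_force: [-1.0, 0.8, 3.3]
gripper_width: 0.0532
gripper_force: 20.0
```

```bash
python3 - <<'E'
from pf import *
s=manip.get_state();im=manip.read_camera("wrist").copy();print(s["ee_pos"],s["gripper_width"],s["contact_force"])
for c,col in(((.495,.0562),(255,0,0)),):
    for z in(0,.007):
        P=proj("wrist",disc(c,[(z,.028)]),s).astype(int)
        cv2.polylines(im,[P],True,col,1)
cv2.imwrite("pics/w2.png",cv2.resize(im[:,:,::-1],(800,600)))
E
```

```text
[0.50113236 0.05473589 0.00977342] 0.05321328988198005 [-1.04122156  0.77791827  3.32354869]
```

View pics/w2.png

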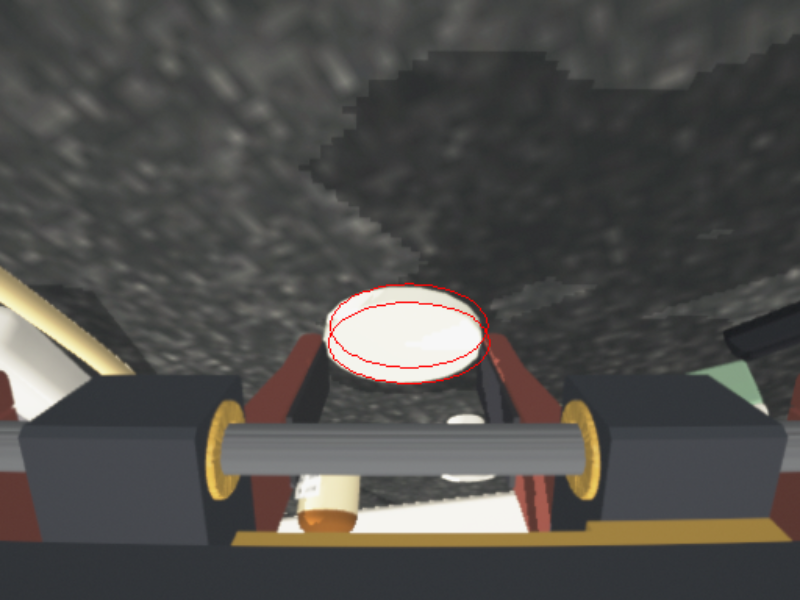

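The plate sits between the pads, with the outline close to the predicted ellipses. I'll lift it and check that it is held level.

```bash
python3 steer.py '[[-0.012,0,-0.015,0],[-0.03,0,-0.036,0],[-0.045,0,-0.054,0],[-0.045,0,-0.054,0]]'; python3 - <<'E'
from pf import *
s=manip.get_state();im=manip.read_camera("wrist").copy();cv2.imwrite("pics/w3raw.png",im[:,:,::-1]);np.save("s3.npy",s,allow_pickle=True)
im=cv2.resize(im,None,fx=4,fy=4,interpolation=2)[700:1300,760:1560]
dz=s["ee_pos"]-[.5011,.0547,.0095];c=np.array([.495,.0562])+dz[:2]
for z in(0,.007):
    P=(proj("wrist",disc(c,[(z+dz[2],.028)]),s)*4-[760,700]).astype(int);cv2.polylines(im,[P],True,(255,0,0),1)
cv2.imwrite("pics/w3.png",im[:,:,::-1])
E
```

```text
time: 19.5
ee_pos: [0.502, 0.0552, 0.0812]
orientation: [-0.06, 2.446, 0.013]
contact_force: [0.6, -0.4, -0.1]
gripper_width: 0.0527
gripper_force: 20.0
```

View pics/w3.png

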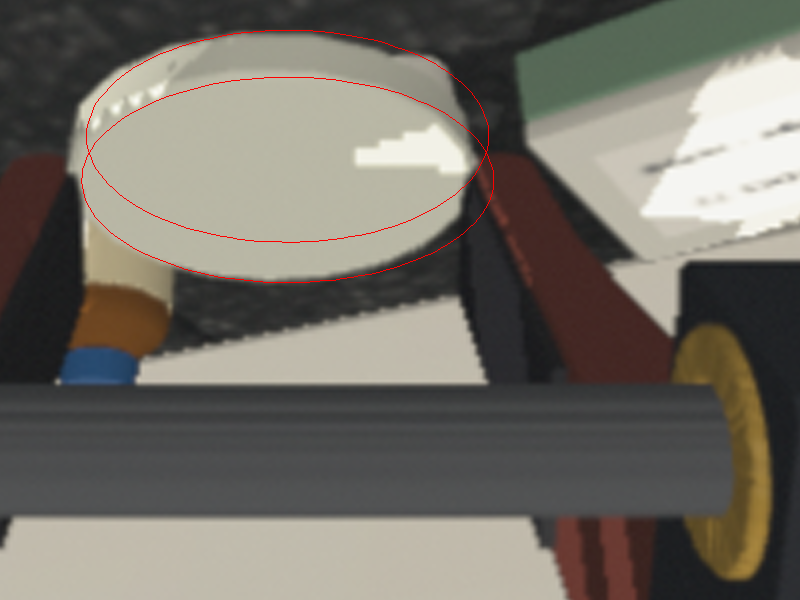

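The plate is held level, within about 2 mm of the prediction. I'll move half way at a safe height so the wrist camera can measure the recess.

```bash
python3 steer.py '[[-0.009,-0.04,-0.014,0],[-0.017,-0.09,-0.028,0],[-0.026,-0.125,-0.042,0],[-0.026,-0.145,-0.042,0],[-0.026,-0.145,-0.042,0]]'; python3 - <<'E'
from pf import *
from scipy.optimize import least_squares
s=manip.get_state();im=manip.read_camera("wrist").copy();cv2.imwrite("pics/w4.png",im[:,:,::-1]);np.save("s4.npy",s,allow_pickle=True)
u=proj("wrist",[[.542,-.161,.033]],s)[0];print(u)
for th in(90,110,130):
    try:
        b=bbox(im,u,th,True)
        # dark floor outline: mouth rim at stage top (far part) - print bbox and fits for floor (.032,r29) and top (.036,r30)
        for Z in([(.032,.029)],[(.036,.0295)]):
            r=least_squares(lambda c:pbox(c,Z,s)-b,[.542,-.161],x_scale=.01);print(th,b,Z,r.x.round(4),r.fun.round(2))
    except Exception as e:print(e)
E
```

```text
time: 20.18
ee_pos: [0.5013, -0.0914, 0.1287]
orientation: [-0.057, 2.45, 0.013]
contact_force: [-0.4, 0.2, -1.2]
gripper_width: 0.0528
gripper_force: 20.0
[173.97165854 151.73960819]
90 [138.25 206.75 129.25 172.75] [(0.032, 0.029)] [ 0.5452 -0.1625] [-0.53  0.54 -1.2   1.87]
90 [138.25 206.75 129.25 172.75] [(0.036, 0.0295)] [ 0.5414 -0.1611] [-1.87  1.91 -1.71  3.09]
110 [137.75 207.   129.   173.  ] [(0.032, 0.029)] [ 0.5451 -0.1626] [-0.18  0.18 -1.05  1.55]
110 [137.75 207.   129.   173.  ] [(0.036, 0.0295)] [ 0.5413 -0.1612] [-1.51  1.54 -1.57  2.76]
130 [137.   207.   128.75 173.75] [(0.032, 0.029)] [ 0.5452 -0.1629] [ 0.2  -0.21 -0.67  0.89]
130 [137.   207.   128.75 173.75] [(0.036, 0.0295)] [ 0.5414 -0.1615] [-1.13  1.15 -1.19  2.1 ]
```

View pics/w4.png

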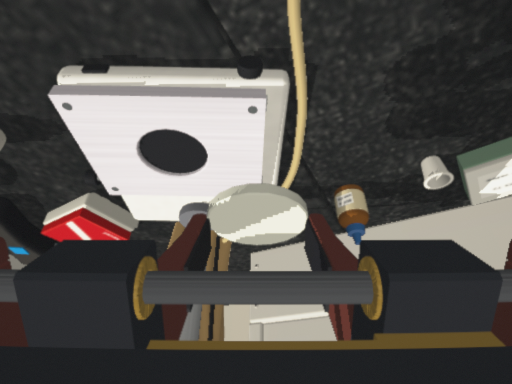

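The recess is clearly seen at (172,151). All three cameras agree on about (0.543, −0.162), and the held plate gives the camera bias. Next I move to hover just above it.

```bash
python3 steer.py '[[0.003,-0.014,0.018,0],[0.007,-0.03,0.038,0],[0.01,-0.045,0.057,0],[0.014,-0.06,0.075,0],[0.0167,-0.0715,0.0903,0],[0.0167,-0.0715,0.0903,0]]'; python3 st.py; python3 steer.py '[[-0,0,0,0]]'; python3 st.py
```

```text
time: 20.98
ee_pos: [0.549, -0.1584, 0.0476]
orientation: [-0.061, 2.452, 0.015]
contact_force: [-0.4, -0.3, -0.8]
gripper_width: 0.0525
gripper_force: 20.0
[-0.472, 0.612, 2.236, 2.346, 0.453, 1.895] [ 0.549  -0.1584  0.0476] x [-0.771 -0.04  -0.636] y [-0.048  0.999 -0.005] z [ 0.635  0.027 -0.772]
time: 21.1
ee_pos: [0.5486, -0.1581, 0.049]
orientation: [-0.061, 2.451, 0.015]
contact_force: [-0.3, -0.1, -0.0]
gripper_width: 0.0524
gripper_force: 20.0
[-0.472, 0.609, 2.238, 2.344, 0.453, 1.896] [ 0.5486 -0.1581  0.049 ] x [-0.77  -0.041 -0.636] y [-0.048  0.999 -0.005] z [ 0.636  0.027 -0.771]
```

```bash
python3 steer.py '[[0.0006,-0.0015,0.0012,0],[0.0013,-0.003,0.0023,0],[0.0013,-0.003,0.0027,0]]'; python3 steer.py '[[0.0006,0,0.0008,0],[0.0006,0,0.0008,0]]'; python3 st.py
```

```text
time: 21.48
ee_pos: [0.5503, -0.1627, 0.0469]
orientation: [-0.06, 2.449, 0.013]
contact_force: [0.2, -0.2, -0.6]
gripper_width: 0.0527
gripper_force: 20.0
time: 21.72
ee_pos: [0.5504, -0.1627, 0.0458]
orientation: [-0.06, 2.449, 0.013]
contact_force: [-0.5, 0.8, 1.5]
gripper_width: 0.0524
gripper_force: 20.0
[-0.48, 0.619, 2.231, 2.344, 0.458, 1.889] [ 0.5504 -0.1627  0.0458] x [-0.769 -0.04  -0.638] y [-0.047  0.999 -0.006] z [ 0.637  0.025 -0.77 ]
```

```bash
python3 steer.py '[[0.0006,0.0005,0.0008,0],[0.0006,0.0005,0.0008,0]]'|sed -n '2p;4p'; python3 steer.py '[[0.0006,0,0.0008,0],[0.0006,0,0.0008,0]]'|sed -n '2p;4p'
```

```text
ee_pos: [0.5504, -0.1621, 0.0447]
contact_force: [-0.3, -0.6, 1.9]
ee_pos: [0.5506, -0.1622, 0.0442]
contact_force: [-3.6, -0.6, 9.0]
```

Contact is felt at about 9 N, with a push back towards −x. I'll slide slightly towards the robot and feel for the drop.

```bash
python3 steer.py '[[0.0008,0,-0.0006,0],[0.0008,0,-0.0006,0]]'|sed -n '2p;4p'; python3 steer.py '[[0.0008,0,-0.0006,0],[0.0008,0,-0.0006,0]]'|sed -n '2p;4p'; python3 steer.py '[[0.0008,0,-0.0006,0],[0.0008,0,-0.0006,0]]'|sed -n '1,2p;4p'
```

```text
ee_pos: [0.5503, -0.1622, 0.0444]
contact_force: [0.4, 1.6, 6.5]
ee_pos: [0.5483, -0.1621, 0.0435]
contact_force: [0.3, 0.9, 0.1]
time: 22.98
ee_pos: [0.5472, -0.1621, 0.0433]
contact_force: [2.7, 2.4, -0.2]
```

The vertical force vanished and side forces appeared, so the plate is entering the mouth. I'll recentre a little and lower it.

```bash
python3 steer.py '[[-0.0002,0.0008,0.001,0],[-0.0002,0.0008,0.001,0]]'|sed -n '2p;4p'; python3 steer.py '[[0.0006,0,0.0008,0],[0.0006,0,0.0008,0]]'|sed -n '2p;4p'; python3 steer.py '[[0.0006,0,0.0008,0],[0.0006,0,0.0008,0]]'|sed -n '1,2p;4p'
```

```text
ee_pos: [0.5476, -0.1618, 0.0427]
contact_force: [-2.7, -1.4, 5.0]
ee_pos: [0.5477, -0.1618, 0.0423]
contact_force: [-5.9, -1.9, 12.8]
time: 23.72
ee_pos: [0.5478, -0.1618, 0.0421]
contact_force: [-10.9, -2.8, 21.8]
```

Force is 22 N at a height where the fingertips should just meet the stage, with the plate about 3.3 mm deep. I'll ease off and release.

```bash
python3 steer.py '[[-0.0008,0,-0.0012,0],[-0.0008,0,-0.0012,0]]'|sed -n '2p;4p'; python3 steer.py '[[0,0,0,0],[0,0,0,0],[0,0,0,0]]' 0.07 ; python3 steer.py '[[-0.002,0,-0.0025,0],[-0.002,0,-0.0025,0]]' 0.075|sed -n '1,5p'; python3 - <<'E'
from pf import *
s=manip.get_state();im=manip.read_camera("wrist").copy();np.save("s5.npy",s,allow_pickle=True)
cv2.imwrite("pics/w5raw.png",im[:,:,::-1])
im=cv2.resize(im,None,fx=4,fy=4,interpolation=2)
for z,r,c in((.039,.0272,(255,0,0)),(.036,.030,(0,160,0))):
    P=(proj("wrist",disc((.5425,-.1625),[(z,r)]),s)*4).astype(int);cv2.polylines(im,[P],True,c,1)
cv2.imwrite("pics/w5.png",im[600:1200,620:1420,::-1])
E
```

```text
ee_pos: [0.5476, -0.1618, 0.0425]
contact_force: [-3.9, -2.0, 7.8]
time: 24.35
ee_pos: [0.5485, -0.1621, 0.0427]
orientation: [-0.059, 2.449, 0.012]
contact_force: [-0.5, -3.9, 5.3]
gripper_width: 0.07
gripper_force: 2.7
time: 24.6
ee_pos: [0.5475, -0.1612, 0.0453]
orientation: [-0.061, 2.451, 0.013]
contact_force: [1.3, 0.5, -0.2]
gripper_width: 0.0751
```

View pics/w5.png

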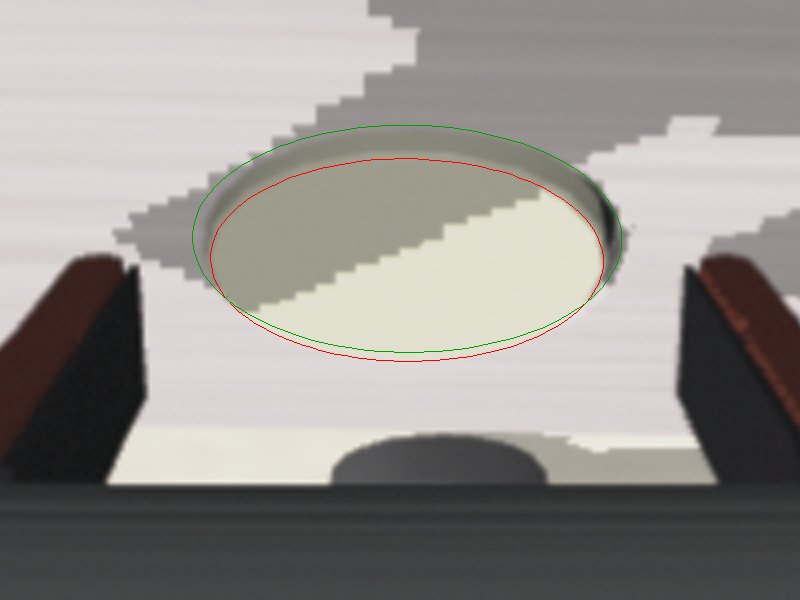

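The plate's top face matches the seated outline all round (red), and the mouth matches green. It is in the recess and level, so I'll back out along the tool axis and check numerically.

```bash
python3 steer.py '[[0,0,-0.01,0],[0,0,-0.03,0],[0,0,-0.06,0],[0,0,-0.1,0],[0,0,-0.12,0],[0,0,-0.12,0]]'; python3 - <<'E'
from pf import *
from scipy.optimize import least_squares
s=manip.get_state();im=manip.read_camera("wrist");cv2.imwrite("pics/w6.png",im[:,:,::-1])
im=im.astype(float)
# plate is yellowish: saturation (R-B) separates it from the aluminium
d=(im[:,:,0]-im[:,:,2]);D=cv2.resize(d,None,fx=4,fy=4,interpolation=cv2.INTER_LINEAR)
u=proj("wrist",[[.5425,-.1625,.039]],s)[0];print("d at centre",d[int(u[1]),int(u[0])],"stage",d[int(u[1]),int(u[0])-60])
m=(D>12).astype(np.uint8);_,l,st,_=cv2.connectedComponentsWithStats(m);k=l[int(u[1]*4),int(u[0]*4)]
x,y,w,h,a=st[k];b=np.array([x,x+w,y,y+h])/4-.5;print("bbox",b)
for Z in([(.036,.028),(.0382,.028),(.039,.0272)],[(.040,.028),(.0422,.028),(.043,.0272)]):
    r=least_squares(lambda c:pbox(c,Z,s)-b,[.5425,-.1625],x_scale=.01);print(Z[-1],r.x.round(4),r.fun.round(2))
E
```

```text
time: 25.4
ee_pos: [0.4709, -0.1647, 0.1392]
orientation: [-0.06, 2.448, 0.011]
contact_force: [0.3, 0.2, 0.1]
gripper_width: 0.075
gripper_force: 0.0
d at centre 12.0 stage 6.0
bbox [227.   287.25 148.75 188.  ]
(0.039, 0.0272) [ 0.5403 -0.1632] [-0.04  0.04 -0.45  0.63]
(0.043, 0.0272) [ 0.5357 -0.1634] [-0.69  0.69 -0.72  1.2 ]
```

The seated hypothesis fits to 0.04 px in width, while lying on top would be off by 0.7 px and 5 mm. The robot is clear of everything.

```bash
python3 -c "
from workcell import manip
print(manip.finish_job())"
```

```text
the job is handed in; nothing more can be done
None
```

I placed the contrast plate in the stage recess and handed the job in at about 25 s of the 45 s allowed; the wrist camera shows it seated and level, but the interface returned no verdict.

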